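Free the hidden push-push lock and open the dust-port shutter

TASK

Open the sliding shutter of the blue dust-extraction box all the way. It is held shut by one of the two push-push locks under the orange dust caps: you cannot see which, so tell by touch, from how far a cap gives before it resists, and click that lock free, leaving the other free too. Leave the other things on the bench where they are.

Things in the scene. Friction and masses are not known exactly. Their poses are not given: they have to be found in the camera images.
- port_box: Blue sheet-metal dust-extraction box, fixed to the bench, 135 mm deep (x), 400 wide (y), 261 high with its hood. Origin: centre of its underside on the bench; x to its back (away from the robot at zero yaw), y along its width to the robot's left, z up. Its aluminium panel slopes 28 degrees from level, low edge to the robot. On it in a row along y: orange cap, steel shutter over a port, orange cap.
- panel_mid (a point): Centre of the panel's surface, middle of the row of caps and shutter; fixed to the box and with its axes. The panel's outward normal is (-0.469, 0, 0.883) in the box's axes; caps move along it, and under the hood the gripper has to come in along it, tilted about 28 degrees.
- cap_left (a point): Centre of the flat top of the orange cap at the box's +y end, at rest (fixed to the box, does not follow the cap). Cap: 27 mm diameter (flat top 22), standing 22 mm off the panel, in a dark collar 42 mm wide, 6 high; pushes in along the panel's normal by about 14 mm. A weak spring (under 2 N) always returns it to this height, whatever its lock does: exactly one lock is engaged at the start.
- cap_right (a point): The same for the identical cap at the -y end, 260 mm away. Each cap hides a lock. Lock FREE: after 2 mm of easy travel it meets the lock's plunger (about 7 N, 10 N at 12 mm). Lock ENGAGED: it gives easily (under 2 N) for 8 mm, then about 9 N. Each press home to the stop (about 13.5 mm; 12 N, hard stop from 15 N) and release switches that lock over; presses under 11 mm change nothing.
- shutter (a joint): Travel of the steel shutter along the box's +y, in m: 0 shut (start), 0.070 fully open at its stop. It needs about 2 N when both locks are free; with a lock engaged it gives only 2 or 3 mm and cannot be forced.
- shutter_grip (a point): Centre of the top of the black upright grip bar on the shutter; moves with it. The bar is 14 mm thick along the box's y, 45 mm long up the slope, and stands out 39 mm from the panel along its normal (the lowest 8 mm is a wider foot, 24 mm along y). Pinch it across its thickness, or push it from its -y side, to slide the shutter.
- hood_edge (a point): Middle of the hood's front lower edge; the edge runs along the box's y over its full width, 165 mm above and 12 mm in front of the row of caps. The hood blocks a gripper that points straight down.
- bar_clamp: Bystander: small bar clamp lying flat, 89 x 176 x 26 mm, origin centre of its underside.
- block_long: Bystander: hardwood block 58 x 180 x 46 mm, origin centre of its underside.
- round_brush: Bystander: paint brush 23 x 201 x 18 mm, origin centre of its underside.
- folding_rule: Bystander: folded wooden rule 16 x 203 x 15 mm, origin centre of its underside.

How it is judged:
At the end, for the whole second after the job is handed in: The shutter stands fully open (joint at least 0.064 of 0.070 m) and at rest (value of joint shutter above 0.064 m and velocity of joint shutter below 0.01 m/s); the robot touches nothing.
It fails at once if a bystander is moved by more than 30 mm (distance of any of bar_clamp, block_long, round_brush, folding_rule from where it was at the start of the episode above 0.03 m).
It also fails if it takes over 48 s, if anything falls off the work surface, if the arm or the gripper's body presses on something with over 40 N, if the wrist force passes 120 N, or if a joint passes its speed limit or range.

ROBOT

A 6-joint arm with a two-finger parallel gripper is mounted at the origin on the work surface; the furniture and walls round the work are solid. World frame = base frame: x ahead of the robot, y to its left, z up, the work surface at z = 0. Lengths are in m, angles in rad, forces in N, time in s.
With the tool pointing down it reaches from about 0.3 to 0.875 m from the base axis. Payload 6.4 kg.
Tool frame: the origin (TCP) lies midway between the tips of the shut fingers; the grasp point (between the pads) lies 19 mm behind it; y points along the fingers, z is the direction in which the jaws open and shut, and the axes are right-handed (so a half turn about y gives the same grasp; the last joint's range is limited). The gripper opens to 85 mm and grips with 20 to 120 N. Pads are 22 mm wide; open, the fingers measure 114 mm over their backs; the gripper's body (76 mm by 85 mm) begins 54 mm behind the grasp point. The pads swing forward as they close: fully open they stand 13 mm farther back than shut.
Start: joints at [-1.326, 0.181, 1.607, -0, 1.354, -0.206], TCP at [0.251, -0.518, 0.231] pointing down, gripper open.
Joint ranges: [-2.99, 2.99], [-0.89, 2.07], [0.3, 2.58], [-1.14, 4.28], [0, 2.63], [-3.12, 3.12]. Speed limits (rad/s): [2.57, 2.57, 3.01, 3.14, 3.14, 3.14].

INTERFACE

Orientations are given as a 3x3 rotation matrix whose columns are the frame's x, y, z axes.
In Python, from cell import arm gives the robot as it stands.
- The arm moves only by the tool step_arm, never from a script. Its argument "moves" is one flat list of numbers, 7 for each row, row after row: the turn, a rotation vector about the tool's x, y, z in degrees, then the shift along the tool's x, y, z in mm, then the gripper's target within -1 to 1 (shut at 1, half-way at 0, fully open at -1). In form: [ax, ay, az, tx, ty, tz, hand, ax, ay, az, tx, ty, tz, hand, ...]. A call has exactly 8 rows; each row is the pose to reach, as a shift and turn from the pose measured when the call began, along the tool's axes at that moment; what a row does not reach only later rows make up. A row lasts 1/12 s, in which the tool goes at most 41.7 mm and 7.16 degrees, less where a joint would pass 70% of its speed; a pose out of reach is approached as far as the arm can. A call with a gripper value outside its range is refused whole. The fingers move at their own pace and stop on an object; "squeeze" is the grip in N (left out, the last holds). Time passes only in rows, so rows that repeat a pose let the fingers close, or fill a call up. It gives the time, the measured TCP pose, the force and the opening at its end, in the units of the state.
- arm.get_state(): the state, without advancing time (a new reading comes with each control period).
- arm.snapshot(name): name is "side" or "top"; returns a dict with "pixels" (400x640x3 uint8, red, green, blue), "depth" (400x640 float32, m along the optical axis (not along the pixel's ray), 0 where there is no reading), "K" (3x3 intrinsics, pixels), "R" (3x3) and "t" (3): a world point X has camera coordinates R X + t. Camera axes: x right, y down, z forward; pixel columns grow to the right and rows downward; lengths in m; the calibration is good to about 2 mm. A picture is of the moment at which its call begins.
- arm.finish_job(): hands the job in, once; it reports no verdict.
The state is a dict: "t": time; "joint_pos": joint angles; "qd": joint speeds; "effort": joint torques, N m; "ee_pos": TCP position; "ee_rot": TCP orientation; "force": force on the tool from outside, world axes, zero at the start; "wrist_torque": the same for the moment, N m; "opening": opening from 0.0 (shut) to 1.0 (fully open).
Only numpy, scipy, OpenCV 4.12 (cv2) and the standard library are available. Lean on these libraries where they do the work, as an engineer would, in place of code of your own. Each camera call takes 0.05 s, during which the arm holds its last target.

## Working session

There is one attempt and no reset: what is moved stays moved. The work goes in short steps, Python scripts to look and compute and a tool call to move; the robot and the scene stay as the last step left them, time stands still between calls to the robot, and variables do not carry over. Pictures are saved under pics/ and viewed, and the job is handed in when it is done.

Besides the shell and the picture viewer there is one more tool, called after "Call:" by a JSON object that holds its "api" and its "payload". step_arm: Moves the arm, as the interface text tells. Its arguments: {"type":"object","properties":{"moves":{"type":"array","items":{"type":"number"}},"squeeze":{"type":"number"}},"required":["moves"]}

```bash
ls; mkdir -p pics; python3 - <<'E'
from cell import arm
import cv2,numpy as np
print(arm.get_state())
for n in ["side","top"]:
    s=arm.snapshot(n); cv2.imwrite(f"pics/{n}0.png",s["pixels"][:,:,::-1]); np.savez(f"{n}0.npz",**s)
    print(n,s["K"],s["R"],s["t"])
E
```

```text
pics
{'t': 0.0, 'joint_pos': array([-1.32628734e+00,  1.81561081e-01,  1.60799553e+00, -2.16537819e-05,
        1.35378572e+00, -2.06307967e-01]), 'qd': array([ 4.31896379e-05, -9.57682556e-04,  1.40634824e-03,  6.07218942e-04,
       -1.98408764e-03,  7.18170541e-04]), 'effort': array([ 1.44599169e-03, -4.44874156e+01, -3.51332188e+01, -2.07684393e-04,
        9.11073148e-03,  1.23580352e-05]), 'ee_pos': array([ 0.25039875, -0.51700984,  0.23037891]), 'ee_rot': array([[-9.00089491e-01, -4.44078595e-04,  4.35704844e-01],
       [-4.35704940e-01,  1.69251589e-03, -9.00087963e-01],
       [-3.37727577e-04, -9.99998469e-01, -1.71690301e-03]]), 'force': array([-0.28841661,  0.18387247, -0.85173331]), 'wrist_torque': array([-0.01773425,  0.00949409, -0.00307495]), 'opening': 1.0023497734062683}
side [[401.7090941    0.         314.49928469]
 [  0.         401.7090941  198.94604038]
 [  0.           0.           1.        ]] [[ 0.9994661  -0.03265612  0.00104611]
 [-0.0119084  -0.39390762 -0.91907289]
 [ 0.03042542  0.91856974 -0.39408619]] [-0.51395705  0.14813644  1.56086414]
top [[392.71199683   0.         318.24441982]
 [  0.         392.71199683 199.35747574]
 [  0.           0.           1.        ]] [[ 0.02820381 -0.99931897  0.02379367]
 [-0.98897087 -0.0313583  -0.14475247]
 [ 0.14540002 -0.01944868 -0.98918177]] [-0.06720026  0.50784164  1.33243889]
```

View pics/side0.png

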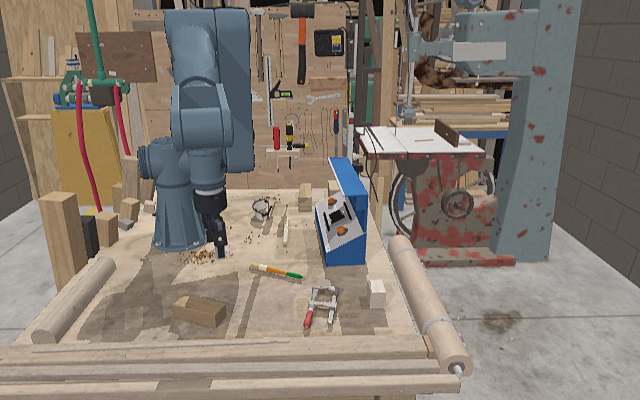

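View pics/top0.png

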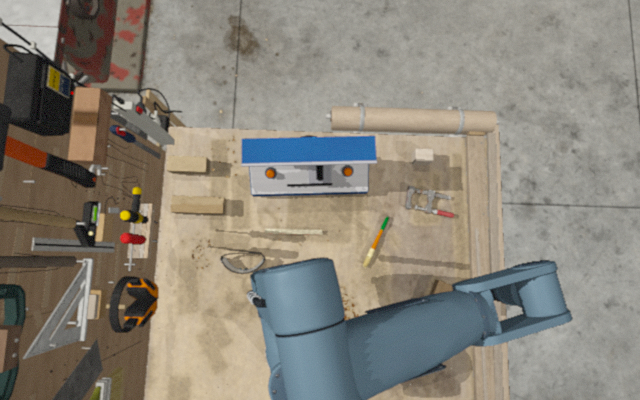

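Side view: the blue box is around (343,212), with orange caps at about (332,201) and (341,230). Top view: caps at (271,172) (+y, left) and (347,171) (-y, right), black grip bar near (320,172). I'll measure these next.

```bash
cat > h.py <<'E'
import numpy as np,cv2
def load(n): return dict(np.load(n+".npz"))
def unproj(s,u,v,d):
    K,R,t=s["K"],s["R"],s["t"]
    c=np.stack([(u-K[0,2])/K[0,0]*d,(v-K[1,2])/K[1,1]*d,d],-1)
    return (c-t)@R
def proj(s,X):
    c=np.asarray(X)@s["R"].T+s["t"]; p=c@s["K"].T
    return p[...,:2]/p[...,2:]
def cloud(s):
    v,u=np.mgrid[0:400,0:640]; return unproj(s,u.astype(float),v.astype(float),s["depth"])
E
python3 - <<'E'
from h import *
for n in ["side0","top0"]:
    s=load(n); P=cloud(s); h=cv2.cvtColor(s["pixels"],cv2.COLOR_RGB2HSV)
    m=((h[...,0]>5)&(h[...,0]<20)&(h[...,1]>170)&(h[...,2]>110)).astype(np.uint8)
    k,l,st,c=cv2.connectedComponentsWithStats(m)
    for i in range(1,k):
        if st[i,4]>15:
            q=P[l==i]; print(n,c[i].round(1),st[i],np.median(q,0).round(4),"maxz",q[:,2].max().round(4))
    # panel plane fit: region of interest
    b=((h[...,0]>100)&(h[...,0]<120)&(h[...,1]>170)&(h[...,2]>80))
    k,l,st,c=cv2.connectedComponentsWithStats(b.astype(np.uint8))
    for i in range(1,k):
        if st[i,4]>150:
            q=P[l==i]; print("blue",st[i],np.percentile(q,[1,99],axis=0).round(3))
    im=s["pixels"][:,:,::-1]
    y0,y1,x0,x1=(150,270,300,380) if n=="side0" else (130,200,235,385)
    cv2.imwrite(f"pics/{n}z.png",cv2.resize(im[y0:y1,x0:x1],None,fx=5,fy=5,interpolation=cv2.INTER_CUBIC))
E
```

```text
side0 [301.5  30.6] [299  18   7  27 158] [0.4732 0.4581 0.7388] maxz 0.7854
side0 [330.9 200.2] [328 198   7   6  25] [0.5843 0.1021 0.1038] maxz 0.1164
side0 [340.6 229.3] [337 226   8   8  42] [ 0.5999 -0.1571  0.1063] maxz 0.1167
side0 [275.3 270.5] [266 267  21   8  70] [ 0.3754 -0.2671  0.0145] maxz 0.0232
blue [325 234  41  32 179] [[ 0.543 -0.225  0.001]
 [ 0.678 -0.202  0.116]]
top0 [ 24.7 152.7] [  5 137  41  30 703] [0.4698 0.4576 0.7381] maxz 1.3931
top0 [347.6 171.5] [344 168   8   8  48] [ 0.5966 -0.1468  0.1098] maxz 0.1185
top0 [270.1 173.2] [267 170   7   8  48] [0.5823 0.112  0.1092] maxz 1.3931
top0 [376.6 239.6] [372 230  11  19  68] [ 0.3752 -0.2602  0.0175] maxz 0.0233
top0 [144.9 287.3] [127 279  31  18 146] [0.2123 0.4393 0.2269] maxz 1.3931
top0 [142.7 313.8] [124 302  33  23 114] [0.1287 0.441  0.2251] maxz 1.3931
blue [ 243  137  132   25 2950] [[ 0.586 -0.206  0.256]
 [ 0.667  0.177  0.266]]
```

```bash
ls pics
```

```text
side0.png
side0z.png
top0.png
top0z.png
```

View pics/top0z.png

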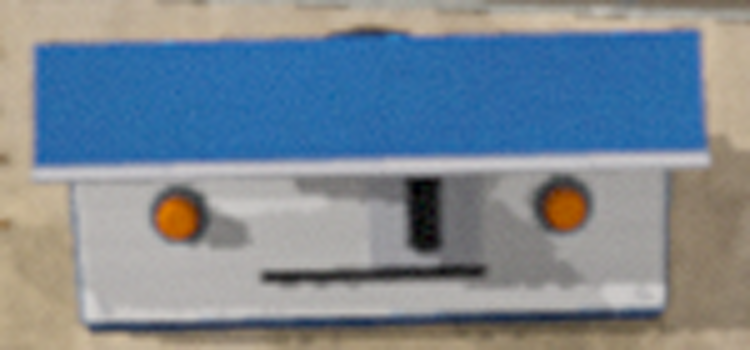

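View pics/side0z.png

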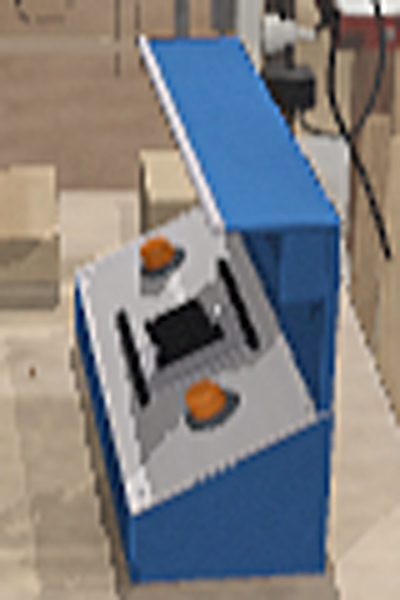

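```bash
python3 - <<'E'
from h import *
S=load("side0");T=load("top0")
def ray(s,p):
    C=-s["R"].T@s["t"]; d=s["R"].T@np.linalg.inv(s["K"])@np.array([p[0],p[1],1]); return C,d/np.linalg.norm(d)
def tri(a,b):
    (C1,d1),(C2,d2)=ray(S,a),ray(T,b)
    A=np.stack([d1,-d2],1); x=np.linalg.lstsq(A,C2-C1,rcond=None)[0]
    p,q=C1+x[0]*d1,C2+x[1]*d2; return (p+q)/2,np.linalg.norm(p-q)
L=tri((330.9,200.2),(270.1,173.2)); R=tri((340.6,229.3),(347.6,171.5)); print("L",L,"R",R)
d=L[0]-R[0]; print(np.linalg.norm(d), "yaw",np.degrees(np.arctan2(-d[0],d[1])))
# panel plane
for s,n in((S,'s'),(T,'t')):
    P=cloud(s); h=cv2.cvtColor(s["pixels"],cv2.COLOR_RGB2HSV)
    poly=np.array([[248,185],[370,183],[368,166],[356,166],[252,168]]) if n=='t' else np.array([[317,206],[340,193],[360,232],[328,250]])
    m=np.zeros((400,640),np.uint8); cv2.fillPoly(m,[poly],1)
    m=(m>0)&(h[...,1]<45)&(h[...,2]>120)&(s["depth"]>0.3)
    q=P[m]
    for _ in range(6):
        A=np.c_[q[:,:2],np.ones(len(q))]; c=np.linalg.lstsq(A,q[:,2],rcond=None)[0]; r=q[:,2]-A@c
        q=q[abs(r)<max(0.003,1.5*r.std())]
    nn=np.array([-c[0],-c[1],1]);k=np.linalg.norm(nn);nn/=k
    print(n,len(q),nn,"tilt",np.degrees(np.arccos(nn[2])),"yaw",np.degrees(np.arctan2(-nn[1],-nn[0])),r.std())
    for X in (L[0],R[0]): print(" height off panel",(X[2]-(c@[X[0],X[1],1]))/k)
# hood yaw
h=cv2.cvtColor(T["pixels"],cv2.COLOR_RGB2HSV)
b=((h[...,0]>100)&(h[...,0]<120)&(h[...,1]>170)&(h[...,2]>80)).astype(np.uint8); b[:130]=0;b[168:]=0
P=cloud(T);q=P[(b>0)&(T["depth"]>.3)];q=q[abs(q[:,2]-.261)<.01]
print(cv2.minAreaRect((q[:,:2]*1000).astype(np.float32)))
E
```

```text
L (array([0.58451491, 0.11316598, 0.09942035]), np.float64(0.0009035815955561824)) R (array([ 0.59949527, -0.14691952,  0.10064506]), np.float64(0.002317415107146349))
0.2605194428459416 yaw 3.296471132521115
s 794 [-0.47091286 -0.02879363  0.88170971] tilt 28.15070295264599 yaw 3.4989537468477123 0.0013531812619469014
 height off panel 0.01008691434995856
 height off panel 0.011601114138193149
t 998 [-0.45729091 -0.02659472  0.88891942] tilt 27.26222534855156 yaw 3.3284085160211907 0.0016866000238263165
 height off panel 0.010564092626444734
 height off panel 0.01171927943158836
((628.9338989257812, -14.835235595703125), (72.95171356201172, 389.07427978515625), 3.4436612129211426)
```

Cap spacing comes out at 260.5 mm (260 given), tilt 28° and yaw about 3.4°, so the measurements agree. I'll write a helper that turns a target pose into tool-axis numbers.

```bash
cat > g.py <<'E'
import numpy as np
from scipy.spatial.transform import Rotation as Ro
from cell import arm
yaw=np.radians(3.4);c,s=np.cos(yaw),np.sin(yaw)
bx=np.array([c,s,0]);by=np.array([-s,c,0]);bz=np.array([0,0,1.])
a=np.radians(28);n=-np.sin(a)*bx+np.cos(a)*bz; up=np.cos(a)*bx+np.sin(a)*bz
RT=np.stack([np.cross(-n,-by),-n,-by],1)
M=(np.array([.58451,.11317,.0994])+np.array([.5995,-.14692,.10065]))/2+.011*n  # mid of cap tops
CL=M+.13*by; CR=M-.13*by
def go(X,Rt=RT):
    st=arm.get_state(); R=st["ee_rot"]; p=st["ee_pos"]
    print("t",round(st["t"],2),"turn",np.degrees(Ro.from_matrix(R.T@Rt).as_rotvec()).round(2),"shift mm",((X-p)@R*1000).round(1))
def rel(ref=None):
    st=arm.get_state(); d=st["ee_pos"]-(M if ref is None else ref)
    print("t",round(st["t"],2),"along by %.1f up %.1f n %.1f mm"%tuple(1000*d@np.stack([by,up,n],1)),"Fn %.2f Fby %.2f Fup %.2f"%tuple(st["force"]@np.stack([n,by,up],1)),"open",round(st["opening"],3), "q",st["joint_pos"].round(2))
E
python3 - <<'E'
from g import *
print(M,CL,CR,RT)
go(CR+.15*n); go(CR+.15*n-.1*bx+.0*bz); rel()
E
```

```text
[ 0.5868499  -0.01718127  0.10973742] [0.57914007 0.11258991 0.10973742] [ 0.59455973 -0.14695245  0.10973742] [[-0.88139345  0.46864521  0.05930637]
 [-0.05236442  0.02784266 -0.99823983]
 [-0.46947156 -0.88294759 -0.        ]]
t 0.1 turn [ 5.57 21.95 27.64] shift mm [-405.9  -11.2 -210.1]
t 0.1 turn [ 5.57 21.95 27.64] shift mm [-313.5  -11.2 -248.2]
t 0.1 along by -479.0 up -266.0 n 278.2 mm Fn -0.10 Fby -0.23 Fup 0.08 open 0.998 q [-1.33  0.18  1.61  0.    1.35 -0.21]
```

Call:
{"api": "step_arm", "payload": {"moves": [0.5,2,2.5,-25,0,-13,1,1,4,5,-51,0,-26,1,1.5,6,7.5,-77,0,-39,1,2,8,10,-103,0,-53,1,2.5,10,12.5,-129,0,-66,1,3,12,15,-154,0,-80,1,3.3,13.5,17,-180,0,-93,1,3.6,14.5,18.5,-205,0,-106,1]}}

```text
t: 0.77
ee_pos: [0.3891, -0.331, 0.2302]
ee_rot: [[-0.928, 0.32, 0.189], [-0.184, 0.044, -0.982], [-0.323, -0.946, 0.018]]
force: [0.2, -0.2, -0.0]
opening: -0.003
```

```bash
python3 -c "
from g import *
go(CR+.15*n); rel(CR)"
```

```text
t 0.77 turn [2.04 7.28 9.08] shift mm [-162.5   40.  -150.8]
t 0.77 along by -171.5 up -134.2 n 207.8 mm Fn -0.11 Fby -0.25 Fup 0.16 open -0.003 q [-1.14 -0.09  1.93  0.34  1.23  0.13]
```

Call:
{"api": "step_arm", "payload": {"moves": [0.4,1.3,1.6,-25,6,-23,1,0.7,2.5,3.2,-50,12,-46,1,1,3.8,4.8,-75,18,-69,1,1.4,5,6.4,-100,24,-92,1,1.8,6.3,8,-125,30,-115,1,2,7.3,9.1,-145,35,-134,1,2,7.3,9.1,-162.5,40,-151,1,2,7.3,9.1,-162.5,40,-151,1]}}

```text
t: 1.43
ee_pos: [0.5252, -0.1471, 0.242]
ee_rot: [[-0.881, 0.469, 0.063], [-0.055, 0.032, -0.998], [-0.47, -0.883, -0.002]]
force: [-0.7, -0.1, -0.3]
opening: 0.0
```

```bash
python3 -c "
from g import *
go(CR+.01*n); rel(CR)"
```

```text
t 1.43 turn [ 0.22  0.14 -0.03] shift mm [  1.1 139.2   4.5]
t 1.43 along by 4.0 up 1.0 n 149.2 mm Fn 0.05 Fby -0.02 Fup -0.80 open 0.0 q [-0.69 -0.19  2.03  0.4   0.97  0.64]
```

Call:
{"api": "step_arm", "payload": {"moves": [0.2,0.1,0,1,20,4.5,1,0.2,0.1,0,1,40,4.5,1,0.2,0.1,0,1,60,4.5,1,0.2,0.1,0,1,80,4.5,1,0.2,0.1,0,1,100,4.5,1,0.2,0.1,0,1,120,4.5,1,0.2,0.1,0,1,134,4.5,1,0.2,0.1,0,1,134,4.5,1]}}

```text
t: 2.1
ee_pos: [0.5862, -0.1466, 0.1197]
ee_rot: [[-0.883, 0.465, 0.06], [-0.052, 0.031, -0.998], [-0.466, -0.885, -0.003]]
force: [0.1, -0.3, 0.5]
opening: 0.002
```

```bash
python3 -c "
from g import *
import cv2
go(CR); rel(CR)
for n_,b in (('side',(150,290,270,400)),('top',(110,250,280,420))):
    s=arm.snapshot(n_); np.savez(n_+'1.npz',**s)
    cv2.imwrite(f'pics/{n_}1.png',cv2.resize(s['pixels'][b[0]:b[1],b[2]:b[3],::-1],None,fx=4,fy=4,interpolation=cv2.INTER_CUBIC))
"
```

```text
t 2.1 turn [ 0.19 -0.03  0.23] shift mm [-2.7 12.7  0.9]
t 2.1 along by 0.9 up -2.7 n 12.7 mm Fn 0.39 Fby -0.28 Fup 0.32 open 0.002 q [-0.6   0.14  1.99  0.48  0.68  0.59]
```

View pics/side1.png

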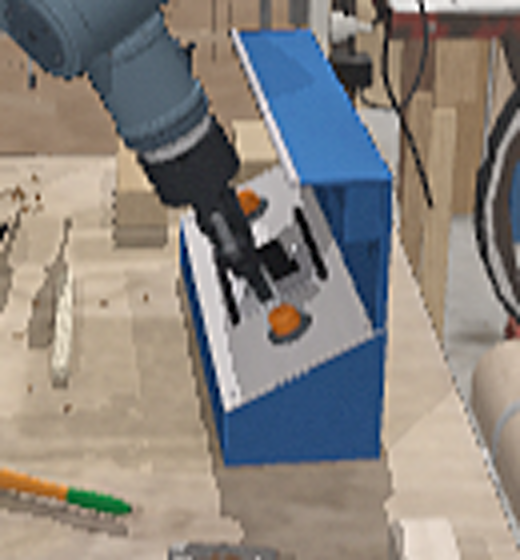

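View pics/top1.png

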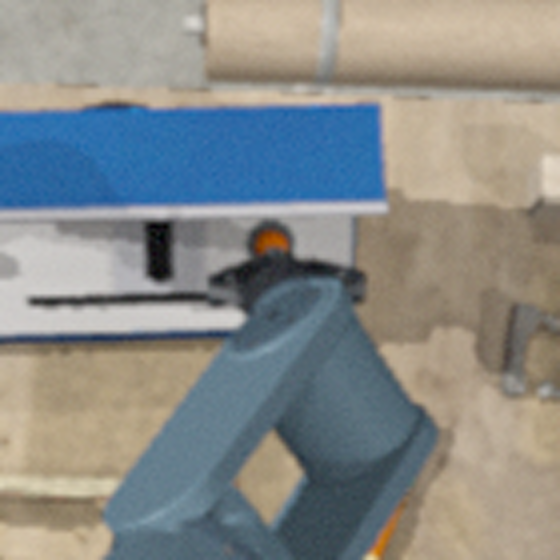

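```bash
python3 -c "
from g import *
from h import *
s=load('side1')
st=arm.get_state()
for X in (CR,CR-.022*n,st['ee_pos']): print(((proj(s,X)-[270,150])*4).round(0))
"
```

```text
[276. 308.]
[287. 328.]
[267. 295.]
```

The side view shows the closed fingertips at crop (267,297), right where the TCP projects. The cap top is just beyond, near (280,310), so the alignment holds. I'll probe the right cap at about 5 mm depth.

Call:
{"api": "step_arm", "payload": {"moves": [0.2,0,0.2,-2.7,4,1,1,0.2,0,0.2,-2.7,8,1,1,0.2,0,0.2,-2.7,11,1,1,0.2,0,0.2,-2.7,14,1,1,0.2,0,0.2,-2.7,16,1,1,0.2,0,0.2,-2.7,17.7,1,1,0.2,0,0.2,-2.7,17.7,1,1,0.2,0,0.2,-2.7,17.7,1,1]}}

```text
t: 2.87
ee_pos: [0.5977, -0.1478, 0.1084]
ee_rot: [[-0.88, 0.471, 0.059], [-0.053, 0.026, -0.998], [-0.472, -0.882, 0.002]]
force: [-1.8, -0.0, 2.5]
opening: 0.001
```

```bash
python3 -c "
from g import *
go(CR); rel(CR)"
```

```text
t 2.87 turn [-0.13  0.02 -0.16] shift mm [ 2.1 -2.6 -1. ]
t 2.87 along by -1.0 up 2.1 n -2.6 mm Fn 3.10 Fby 0.08 Fup -0.44 open 0.001 q [-0.59  0.18  1.98  0.49  0.64  0.58]
```

Call:
{"api": "step_arm", "payload": {"moves": [0,0,0,1,1,-1,1,0,0,0,2,2,-1,1,0,0,0,2,3,-1,1,0,0,0,2,3,-1,1,0,0,0,2,3,-1,1,0,0,0,2,3,-1,1,0,0,0,2,3,-1,1,0,0,0,2,3,-1,1]}}

```text
t: 3.53
ee_pos: [0.5986, -0.1477, 0.1065]
ee_rot: [[-0.879, 0.474, 0.058], [-0.053, 0.024, -0.998], [-0.475, -0.88, 0.004]]
force: [-2.3, -0.4, 6.8]
opening: -0.0
```

```bash
python3 -c "
from g import *
go(CR); rel(CR)"
```

```text
t 3.53 turn [-0.25  0.05 -0.34] shift mm [ 2.  -4.7 -0.9]
t 3.53 along by -1.0 up 2.0 n -4.7 mm Fn 7.12 Fby -0.31 Fup 1.20 open -0.0 q [-0.59  0.18  1.98  0.5   0.63  0.57]
```

Right cap resists with 7.1 N at 4.7 mm, so its lock is free and the left one should be engaged. Retracting and crossing to the left cap, above the grip bar.

Call:
{"api": "step_arm", "payload": {"moves": [-0.2,0,-0.3,2,-20,0,1,-0.2,0,-0.3,2,-45,0,1,-0.2,0,-0.3,2,-60,-10,1,-0.2,0,-0.3,2,-60,-40,1,-0.2,0,-0.3,2,-60,-75,1,-0.2,0,-0.3,2,-60,-110,1,-0.2,0,-0.3,2,-60,-145,1,-0.2,0,-0.3,2,-60,-180,1]}}

```text
t: 4.2
ee_pos: [0.5575, 0.0319, 0.1578]
ee_rot: [[-0.881, 0.47, 0.059], [-0.052, 0.027, -0.998], [-0.471, -0.882, 0.001]]
force: [0.7, 0.3, 0.5]
opening: 0.003
```

```bash
python3 -c "
from g import *
go(CL+.04*n); rel(CL)"
```

```text
t 4.2 turn [-0.06  0.01 -0.07] shift mm [ -0.7  14.7 -79.2]
t 4.2 along by -79.2 up -0.8 n 54.8 mm Fn 0.14 Fby 0.30 Fup 0.88 open 0.003 q [-0.24 -0.06  2.11  0.23  0.64  1.12]
```

Call:
{"api": "step_arm", "payload": {"moves": [0,0,0,0,0,-20,1,0,0,0,0,0,-45,1,0,0,0,0,0,-65,1,0,0,0,0,10,-79,1,0,0,0,0,22,-79,1,0,0,0,0,34,-79,1,0,0,0,0,44,-79,1,0,0,0,0,44,-79,1]}}

```text
t: 4.87
ee_pos: [0.5726, 0.1123, 0.1168]
ee_rot: [[-0.882, 0.467, 0.059], [-0.053, 0.027, -0.998], [-0.468, -0.884, 0.001]]
force: [-0.9, -0.8, -1.0]
opening: -0.0
```

```bash
python3 -c "
from g import *
go(CL-.005*n); rel(CL)"
```

```text
t 4.87 turn [-0.03  0.01  0.11] shift mm [-2.5 14.3  0.1]
t 4.87 along by 0.1 up -2.5 n 9.3 mm Fn -0.46 Fby -0.70 Fup -1.26 open -0.0 q [-0.03  0.08  2.07  0.09  0.51  1.41]
```

Call:
{"api": "step_arm", "payload": {"moves": [0,0,0,-1.5,4,0,1,0,0,0,-1.5,8,0,1,0,0,0,-1.5,11,0,1,0,0,0,-1.5,13,0,1,0,0,0,-1.5,15,0,1,0,0,0,-1.5,15,0,1,0,0,0,-1.5,15,0,1,0,0,0,-1.5,15,0,1]}}

```text
t: 5.53
ee_pos: [0.581, 0.1127, 0.1044]
ee_rot: [[-0.882, 0.467, 0.059], [-0.053, 0.027, -0.998], [-0.468, -0.884, 0.001]]
force: [-0.4, -1.4, 0.5]
opening: -0.002
```

```bash
python3 -c "
from g import *
go(CL); rel(CL)"
```

```text
t 5.53 turn [-0.04  0.01  0.09] shift mm [-0.8 -5.6  0. ]
t 5.53 along by 0.0 up -0.8 n -5.6 mm Fn 0.65 Fby -1.39 Fup -0.21 open -0.002 q [-0.03  0.12  2.05  0.09  0.48  1.41]
```

Only 0.65 N at 5.6 mm on the left, so this lock is engaged. Pressing on toward home.

Call:
{"api": "step_arm", "payload": {"moves": [0,0,0,0,1.5,0,1,0,0,0,0,3,0,1,0,0,0,0,4.5,0,1,0,0,0,0,6,0,1,0,0,0,0,7,0,1,0,0,0,0,8,0,1,0,0,0,0,8,0,1,0,0,0,0,8,0,1]}}

```text
t: 6.2
ee_pos: [0.5847, 0.113, 0.0978]
ee_rot: [[-0.882, 0.467, 0.059], [-0.053, 0.027, -0.998], [-0.468, -0.884, 0.001]]
force: [-6.5, -1.0, 9.0]
opening: -0.001
```

```bash
python3 -c "
from g import *
go(CL); rel(CL)"
```

```text
t 6.2 turn [-0.04  0.03  0.09] shift mm [ -0.7 -13.2   0. ]
t 6.2 along by 0.0 up -0.7 n -13.2 mm Fn 11.03 Fby -0.66 Fup -1.59 open -0.001 q [-0.03  0.14  2.05  0.09  0.47  1.41]
```

Call:
{"api": "step_arm", "payload": {"moves": [0,0,0,0,0.8,0,1,0,0,0,0,1.5,0,1,0,0,0,0,2.2,0,1,0,0,0,0,2.8,0,1,0,0,0,0,3,0,1,0,0,0,0,3,0,1,0,0,0,0,3,0,1,0,0,0,0,3,0,1]}}

```text
t: 6.87
ee_pos: [0.5856, 0.1131, 0.0962]
ee_rot: [[-0.882, 0.467, 0.06], [-0.054, 0.027, -0.998], [-0.468, -0.884, 0.001]]
force: [-18.7, -3.4, 22.7]
opening: 0.0
```

```bash
python3 -c "
from g import *
go(CL); rel(CL)"
```

```text
t 6.87 turn [-0.04  0.08  0.11] shift mm [ -0.6 -15.    0.1]
t 6.87 along by 0.1 up -0.6 n -15.0 mm Fn 28.88 Fby -2.28 Fup -6.01 open 0.0 q [-0.03  0.15  2.04  0.09  0.47  1.41]
```

28.9 N, so it's at the hard stop. Releasing fully, then probing again to about 5 mm.

Call:
{"api": "step_arm", "payload": {"moves": [0,0,0,0,-6,0,1,0,0,0,0,-12,0,1,0,0,0,0,-18,0,1,0,0,0,0,-22,0,1,0,0,0,0,-22,0,1,0,0,0,0,-16,0,1,0,0,0,0,-8,0,1,0,0,0,0,-8,0,1]}}

```text
t: 7.53
ee_pos: [0.583, 0.1129, 0.1028]
ee_rot: [[-0.882, 0.468, 0.06], [-0.053, 0.027, -0.998], [-0.469, -0.883, 0.001]]
force: [-2.3, 1.1, 7.5]
opening: 0.001
```

```bash
python3 -c "
from g import *
go(CL); rel(CL)"
```

```text
t 7.53 turn [-0.04  0.06  0.03] shift mm [ 0.2 -7.9  0.1]
t 7.53 along by 0.1 up 0.2 n -7.9 mm Fn 7.63 Fby 1.25 Fup 1.53 open 0.001 q [-0.03  0.13  2.05  0.09  0.48  1.41]
```

Now 7.6 N at about 7 mm, so the left lock is free. Next: lift off and locate the grip bar.

Call:
{"api": "step_arm", "payload": {"moves": [0,0,0,0,-25,0,1,0,0,0,0,-50,0,1,0,0,0,0,-70,0,1,0,0,0,0,-70,20,1,0,0,0,0,-70,50,1,0,0,0,0,-70,85,1,0,0,0,0,-70,110,1,0,0,0,0,-70,130,1]}}

```text
t: 8.2
ee_pos: [0.5582, -0.0209, 0.164]
ee_rot: [[-0.882, 0.468, 0.059], [-0.052, 0.026, -0.998], [-0.469, -0.883, 0.001]]
force: [0.1, -0.2, -1.0]
opening: 0.001
```

```bash
python3 - <<'E'
from g import *
from h import *
rel()
s=load('top0'); g=cv2.cvtColor(s["pixels"],cv2.COLOR_RGB2GRAY)
m=np.zeros_like(g); m[163:182,308:332]=(g[163:182,308:332]<60)
k,l,st,c=cv2.connectedComponentsWithStats(m)
P=cloud(s)
C=-s["R"].T@s["t"]
for i in range(1,k):
    if st[i,4]>8:
        p=c[i]; d=s["R"].T@np.linalg.inv(s["K"])@np.array([p[0],p[1],1])
        for h in (.017,.008): 
            X=C+d*(((M+h*n-C)@n)/(d@n)); print(c[i],st[i],h,((X-M)@np.stack([by,up,n],1)*1000).round(1))
        q=P[l==i]; print(((q-M)@np.stack([by,up,n],1)*1000).round(0)[::6])
E
```

```text
t 8.2 along by -2.0 up 0.1 n 61.4 mm Fn -0.94 Fby -0.26 Fup -0.35 open 0.001 q [-0.36 -0.07  2.1   0.31  0.68  0.95]
[319.48809524 172.3452381 ] [316 166   7  14  84] 0.017 [-34.5   6.2  17. ]
[319.48809524 172.3452381 ] [316 166   7  14  84] 0.008 [-34.8   3.6   8. ]
[[-24.  20. -15.]
 [-44.  19. -15.]
 [-44.  15. -16.]
 [-44.  11. -17.]
 [-44.   9. -13.]
 [-44.   5. -14.]
 [-44.   2. -12.]
 [-44.  -2. -14.]
 [-44.  -6. -16.]
 [-44. -10. -17.]
 [-44. -11. -11.]
 [-44. -15. -13.]
 [-43. -11.  14.]
 [-42. -13.  18.]]
```

The bar centre is near by = -35 mm. I'll come down on its -y side at by = -78 and push +y.

Call:
{"api": "step_arm", "payload": {"moves": [0,0,0,0,0,25,1,0,0,0,0,0,55,1,0,0,0,0,0,76,1,0,0,0,0,0,76,1,0,0,0,0,20,76,1,0,0,0,0,40,76,1,0,0,0,0,60,76,1,0,0,0,0,64,76,1]}}

```text
t: 8.87
ee_pos: [0.5915, -0.0937, 0.1034]
ee_rot: [[-0.884, 0.463, 0.059], [-0.051, 0.029, -0.998], [-0.464, -0.886, -0.002]]
force: [0.1, 0.3, -0.3]
opening: 0.004
```

```bash
python3 - <<'E'
from g import *
import cv2
rel()
s=arm.snapshot('side'); b=(150,290,270,400)
cv2.imwrite('pics/side2.png',cv2.resize(s['pixels'][b[0]:b[1],b[2]:b[3],::-1],None,fx=4,fy=4,interpolation=cv2.INTER_CUBIC))
E
```

```text
t 8.87 along by -76.7 up -2.9 n -5.6 mm Fn -0.28 Fby 0.28 Fup -0.02 open 0.004 q [-0.49  0.15  2.03  0.45  0.6   0.7 ]
```

View pics/side2.png

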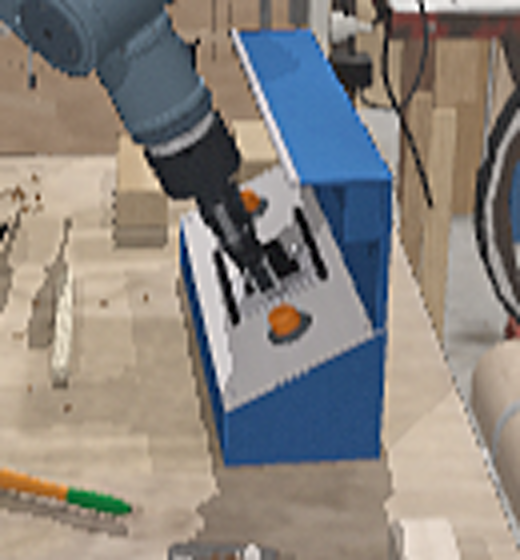

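The tip (crop 265,290) sits just in front of the black bar (285,262), on its -y side. Pushing.

Call:
{"api": "step_arm", "payload": {"moves": [0,0,0,-2,0,-8,1,0,0,0,-2,0,-16,1,0,0,0,-2,0,-22,1,0,0,0,-2,0,-28,1,0,0,0,-2,0,-34,1,0,0,0,-2,0,-40,1,0,0,0,-2,0,-46,1,0,0,0,-2,0,-52,1]}}

```text
t: 9.58
ee_pos: [0.5902, -0.0412, 0.1054]
ee_rot: [[-0.884, 0.464, 0.059], [-0.052, 0.029, -0.998], [-0.465, -0.885, -0.002]]
force: [-1.9, -2.2, 0.7]
opening: -0.003
```

```bash
python3 -c "
from g import *
rel()"
```

```text
t 9.58 along by -24.2 up -0.3 n -4.7 mm Fn 1.59 Fby -2.09 Fup -1.43 open -0.003 q [-0.38  0.12  2.05  0.38  0.56  0.85]
```

Moving with about 2 N, so the shutter is sliding. Continue to the stop.

Call:
{"api": "step_arm", "payload": {"moves": [0,0,0,0,0,-6,1,0,0,0,0,0,-12,1,0,0,0,0,0,-18,1,0,0,0,0,0,-24,1,0,0,0,0,0,-29,1,0,0,0,0,0,-33,1,0,0,0,0,0,-36,1,0,0,0,0,0,-36,1]}}

```text
t: 10.25
ee_pos: [0.588, -0.0044, 0.1054]
ee_rot: [[-0.884, 0.464, 0.06], [-0.052, 0.029, -0.998], [-0.465, -0.885, -0.002]]
force: [0.7, 0.4, 1.0]
opening: -0.001
```

```bash
python3 -c "
from g import *
rel()"
```

```text
t 10.25 along by 12.6 up -0.4 n -4.7 mm Fn 0.51 Fby 0.39 Fup 1.12 open -0.001 q [-0.3   0.11  2.06  0.33  0.54  0.96]
```

Call:
{"api": "step_arm", "payload": {"moves": [0,0,0,0,0,-2,1,0,0,0,0,0,-4,1,0,0,0,0,0,-6,1,0,0,0,0,0,-8,1,0,0,0,0,0,-9,1,0,0,0,0,0,-10,1,0,0,0,0,0,-10,1,0,0,0,0,0,-10,1]}}

```text
t: 10.92
ee_pos: [0.5881, -0.0019, 0.1057]
ee_rot: [[-0.883, 0.466, 0.055], [-0.052, 0.019, -0.998], [-0.466, -0.885, 0.008]]
force: [-9.7, -38.9, -0.7]
opening: -0.002
```

```bash
python3 -c "
from g import *
rel()"
```

```text
t 10.92 along by 15.2 up 0.0 n -4.6 mm Fn 5.01 Fby -38.22 Fup -10.89 open -0.002 q [-0.29  0.11  2.06  0.3   0.53  1.  ]
```

38 N at by = 15 means it's at the stop. Backing off and lifting clear.

Call:
{"api": "step_arm", "payload": {"moves": [0,0,0,0,0,4,1,0,0,0,0,0,12,1,0,0,0,0,0,20,1,0,0,0,0,-20,24,1,0,0,0,0,-50,24,1,0,0,0,0,-85,24,1,0,0,0,0,-120,24,1,0,0,0,0,-140,24,1]}}

```text
t: 11.58
ee_pos: [0.5241, -0.0287, 0.233]
ee_rot: [[-0.882, 0.469, 0.055], [-0.053, 0.017, -0.998], [-0.469, -0.883, 0.009]]
force: [0.2, -0.9, 1.0]
opening: 0.002
```

```bash
python3 - <<'E'
from g import *
from h import *
rel()
s=arm.snapshot('side'); np.savez('side3.npz',**s); b=(150,290,270,400)
cv2.imwrite('pics/side3.png',cv2.resize(s['pixels'][b[0]:b[1],b[2]:b[3],::-1],None,fx=4,fy=4,interpolation=cv2.INTER_CUBIC))
for k in (-35,35): print(k,((proj(s,M+by*k/1000+.017*n)-[270,150])*4).round(0))
E
```

```text
t 11.58 along by -7.8 up 2.0 n 138.6 mm Fn 0.80 Fby -0.91 Fup 0.59 open 0.002 q [-0.41 -0.27  2.11  0.27  0.87  0.97]
-35 [252. 247.]
35 [243. 216.]
```

View pics/side3.png

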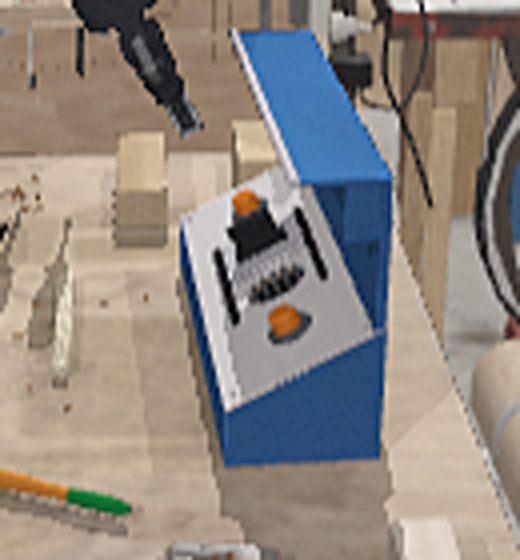

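The picture shows the shutter slid toward the left cap, with the bar at crop (255,230) and the port uncovered at (275,285). I'll check the travel in the top view.

```bash
python3 - <<'E'
from g import *
from h import *
s=arm.snapshot('top'); P=cloud(s)
cv2.imwrite('pics/top3.png',cv2.resize(s['pixels'][110:250,230:400,::-1],None,fx=4,fy=4,interpolation=cv2.INTER_CUBIC))
rel()
# bystander change in side view between start and now (lower half)
a=load('side0')['pixels'].astype(int);b=load('side3')['pixels'].astype(int)
d=(abs(a-b).sum(2)>60); print("changed px: brush",d[260:285,245:305].sum(),"clamp",d[283:330,300:345].sum(),"block",d[293:328,170:230].sum(),"rule",d[215:250,270:295].sum())
E
```

```text
t 11.68 along by -8.4 up 3.7 n 139.0 mm Fn -0.77 Fby 0.08 Fup 0.69 open 0.002 q [-0.41 -0.27  2.11  0.27  0.86  0.97]
changed px: brush 2 clamp 282 block 782 rule 2
```

View pics/top3.png

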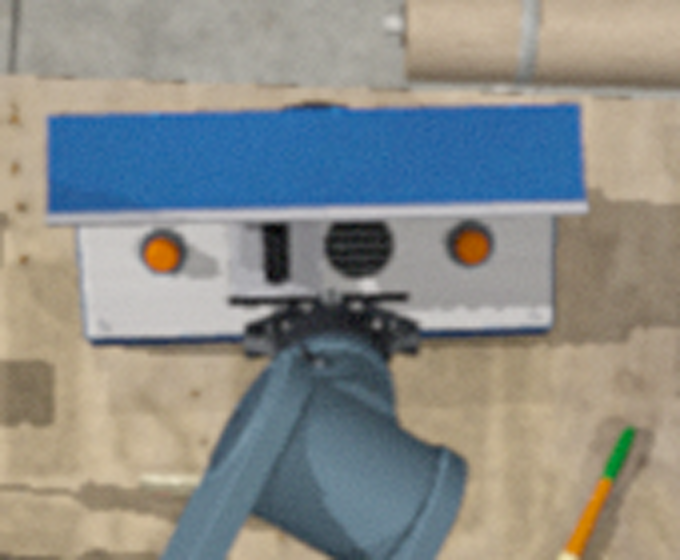

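Bar is now at column 298.8 (it was 319.5). At 77.5 px per 260 mm that's about 69.5 mm of travel. The block and clamp pixels changed, which is probably the arm's shadow, so I'll compare depth there before handing in.

```bash
python3 - <<'E'
from h import *
a=load('side0')['depth'];b=load('side3')['depth']
for n,(r0,r1,c0,c1) in dict(clamp=(283,330,300,345),block=(293,328,170,230)).items():
    d=abs(a-b)[r0:r1,c0:c1]; print(n,(d>.015).sum(),np.median(d))
from g import *
rel()
arm.finish_job()
E
```

```text
clamp 13 0.0021810532
block 17 0.0019557476
t 11.68 along by -8.4 up 3.7 n 139.0 mm Fn -0.77 Fby 0.08 Fup 0.69 open 0.002 q [-0.41 -0.27  2.11  0.27  0.86  0.97]
the job is handed in; nothing more can be done
```

The shutter is open to its stop, both locks are free, and the job was handed in at 11.7 s of the 48 s allowed.

- **Which lock:** the right cap gave 7.1 N at 4.7 mm, so its lock was already free. The left cap gave only 0.65 N at 5.6 mm, so its lock was the engaged one.
- **Unlocking:** I pressed the left cap to its hard stop (29 N) and released it. A second probe gave 7.6 N at about 7 mm, which means it is now free.
- **Opening:** I pushed the grip bar toward +y with the closed fingers. It slid at about 2 N and stopped hard at 38 N, and I then backed off and lifted clear.

**Last checks:**
- **Travel:** the top view shows about 69.5 mm of bar travel, and the port is uncovered.
- **Contact:** the fingers are about 140 mm off the panel, with force readings under 1 N.
- **Bystanders:** many side-view pixels changed around the block and the clamp. Depth there is unchanged apart from about 15 scattered pixels each, so I put it down to the arm's shadow. The brush and rule pixels are unchanged.

The left cap's measured depth at the stop was 15.0 mm against the expected 13.5 mm, which fits roughly 1.5 mm of error in where I placed the cap's top.

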